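# Dry-fit carving blanks in the treadle jig

### The arm

A 6-joint arm with a two-finger parallel gripper is mounted at the origin on the work surface. World frame = base frame: x ahead of the robot, y to its left, z up, the work surface at z = 0. Lengths are in m, angles in rad, forces in N, time in s.
With the tool pointing down it reaches from about 0.25 to 0.775 m from the base axis. Payload 4 kg.
Tool frame: the origin (TCP) lies at the very end of the fingers, on their centre line; the grasp point (between the pads) lies 19 mm behind it; z points along the fingers, y is the line along which they close (so a half turn about z gives the same grasp; the last joint's range is limited). The gripper opens to 85 mm and grips with 20 to 120 N. Pads are 22 mm wide; open, the fingers measure 114 mm over their backs; the gripper's body (76 mm by 85 mm) begins 54 mm behind the grasp point. The pads swing forward as they close: fully open they stand 13 mm farther back than shut.
Start: joints at [1.214, 0.087, 1.371, -0, 1.684, -0.103], TCP at [0.138, 0.532, 0.231] pointing down, gripper open.
Joint ranges: [-3.1, 3.1], [-0.76, 2.03], [0.27, 2.55], [-1.08, 4.22], [0.17, 2.65], [-2.57, 2.57]. Speed limits (rad/s): [2.79, 2.79, 3.14, 3.14, 3.14, 3.14].

### API

Orientations are given as a rotation vector (axis times angle).
In Python, from plant import manip gives the robot as it stands.
- The arm moves only by the shell command python3 drive.py 'ROWS' [FORCE]. ROWS is a JSON object with one list for each field, all of the same length, 1 to 12, a row being the entries at one place: x, y, z (the shift in normalised numbers (1 is 1 m)), rz (a turn about the tool's z in fractions of the full range, 1 being pi rad), finger_gap (the finger opening in m); each row is the pose to reach, as a shift and turn from the pose commanded when the command began, along the tool's axes at that moment; what a row does not reach only later rows make up. A row lasts 1/12 s, in which the tool goes at most 0.0417 m and 0.125 rad, less where a joint would pass 70% of its speed; a pose out of reach is approached as far as the arm can. The fingers move at their own pace and stop on an object; FORCE is the grip in N (left out, the last holds). Time passes only in rows, so rows that do not move let the fingers close. It prints the time, the measured TCP pose, the force, the opening and the grip force at its end. Shift and turn numbers lie between -1 and 1, and a call with a number outside is refused. Input that does not fit is refused with a message, and nothing moves.
- manip.get_obs(): the state, without advancing time (a new reading comes with each control period).
- manip.get_image(name): name is "side" or "top"; returns the picture (480x640x3 uint8, blue, green, red); there is no depth.
- manip.calibration(name): a dict with "intrinsics" (3x3 intrinsics, pixels), "distortion" ([k1, k2, p1, p2, k3] as OpenCV has them; the pictures are not rectified), "world_from_camera" (4x4, takes a point from camera to world coordinates). Camera axes: x right, y down, z forward; pixel columns grow to the right and rows downward; lengths in m; the calibration is good to about 2 mm. A picture is of the moment at which its call begins. calibration takes no time and is no camera call.
- manip.finish_job(): hands the job in; it is judged then, once.
The state is a dict: "time": time; "joint_positions": joint angles; "dq": joint speeds; "tau": joint torques, N m; "tool_pos": TCP position; "orientation": TCP orientation; "ft_force": force on the tool from outside, world axes, zero at the start; "torque": the same for the moment, N m; "grip_width": finger opening in m; "grasp_force": force on a finger pad.
Only numpy, scipy, OpenCV 4.12 (cv2) and the standard library are available. Lean on these libraries where they do the work, as an engineer would, in place of code of your own. Each camera call takes 0.05 s, during which the arm holds its last target. There are 200 camera calls.

### The job

Nudge the three loose pine blanks on the jig into one tight, square row, in the order in which they lie: far ends flush against the jig's fence, sides touching, and the first blank touching the sliding stop. Push gently, for the soft wood dents and the stop, held only by light friction, must stay where it is set. Then press the treadle right down to its stop for a moment, so that its toes clamp the row, and let it come up again; the row must still be tight, and the other things on the bench must be left where they are.

Things in the scene. Friction and masses are not known exactly. Their poses are not given: they have to be found in the camera images.
- jig: Plywood bed 12 mm thick, fixed on the bench, dark wooden fence along its far side. Origin: on the bench surface; x away from the robot, y left. Bed: x -140 to +130, y -215 to +300 mm. Fence: near face at x = +75 mm, y -190 to +210, top 36 mm above the bench. A blank flush on the fence has its origin at x = +15 mm. On the bed, at the left (+y) end of the row, stands the sliding stop (see bed_left).
- bed_left (a point): A point on the bed's surface at jig x 0, y +150 mm, axes as the jig's. The sliding stop, a dark wooden block 110 (x) by 30 (y) by 26 mm high (stop_c0), with a 14 mm high knob on top, stands 6 to 36 mm to the +y side of this point (its face towards the row). Its exact place is not reported: see it or feel for it. It slides along y, held by only 18 N of friction.
- blank_a: Leftmost (+y) pine blank, a flat slab 120 (x) by 95 (y) by 28 (z) mm, about 0.2 kg, with thin dark lines and a round mark on top. Too wide to grasp; pushed at one point it tends to jam askew. Origin: centre of its underside, which lies on the bed 12 mm above the bench; x along its length.
- blank_b: Middle blank, the same as blank_a.
- blank_c: Rightmost (-y) blank, the same as blank_a. In a tight row blanks a, b, c lie 47.5, 142.5 and 237.5 mm to the -y side of the stop's face.
- treadle (a joint): Treadle angle: 0 at rest (up), 0.20 rad at its lower stop. A shaft along y behind the fence (jig x +112, z 50 mm) carries the pedal and three rubber-tipped toes, which reach 20 mm over the far ends of the row, 11 mm above the blanks when up, just on them when down; bearings 62 mm high. The pad needs about 8 N to start and 14 N at the stop; a spring lifts it again.
- pedal_pad (a point): Middle of the rubber-covered top of the treadle's pedal pad, 75 (x) by 60 (y) mm, on the right (-y) of the jig, at jig x -48, y -285 mm; about 76 mm above the bench when up, 32 mm lower when down.
- gouge_1: Bystander: carving gouge, 235 mm long, 24 mm high, lying on the bench in front of the jig. Origin on its underside, near the ferrule; x along the blade.
- mallet: Bystander: square wooden mallet, 320 mm long, head 75 mm wide and 70 mm high, to the right of the pedal. Origin under its neck; x towards the head.
- wax_tin: Bystander: round tin, 60 mm across, 45 mm high, on the bed to the left of the stop. Origin: centre of its underside.
- sanding_block: Bystander: cork block 100 by 60 by 32 mm, on the bench at the near right. Origin: centre of its underside.
- glue: Bystander: glue bottle, 60 mm across, 160 mm high, on the bench to the left of the jig. Origin: centre of its underside.
- offcut: Bystander: wooden offcut 150 by 60 by 30 mm on the bench to the left of the jig. Origin: centre of its underside.
- gouge_2: Bystander: carving gouge, 255 mm long, at the near left. Origin on its underside, near the ferrule.

How it is judged:
By the outcome, as a careful person would: the job done as asked, in the order asked, and still so for the second after the job is handed in, with the robot touching nothing.
It also fails if it takes over 67 s, if anything falls off the work surface, if the arm or the gripper's body presses on something with over 40 N, if the wrist force passes 120 N, or if a joint passes its speed limit or range.

## Working session

There is one attempt and no reset: what is moved stays moved. The work goes in short steps, Python scripts to look and compute and a shell command to move; the robot and the scene stay as the last step left them, time stands still between calls to the robot, and variables do not carry over. Pictures are saved under pics/ and viewed, at most 10 in all, crops included, and the job is handed in when it is done.

```bash
ls; mkdir -p pics; python3 - <<'E'
from plant import manip
import cv2,numpy as np
for n in("top","side"):
    cv2.imwrite(f"pics/{n}0.png",manip.get_image(n)); c=manip.calibration(n)
    print(n,np.round(c["intrinsics"],1).tolist(),c["distortion"],np.round(c["world_from_camera"],3).tolist())
o=manip.get_obs();print(o["time"],o["tool_pos"],o["orientation"],o["ft_force"])
E
```

```text
drive.py
pics
plant.py
top [[497.8, 0.0, 317.3], [0.0, 497.8, 239.9], [0.0, 0.0, 1.0]] [-0.11847173  0.          0.          0.          0.        ] [[0.012, -0.997, 0.078, 0.431], [-1.0, -0.013, -0.007, 0.032], [0.008, -0.078, -0.997, 1.2], [0.0, 0.0, 0.0, 1.0]]
side [[623.6, 0.0, 324.0], [0.0, 623.6, 241.2], [0.0, 0.0, 1.0]] [-0.14681734  0.          0.          0.          0.        ] [[0.778, -0.454, 0.434, -0.243], [-0.629, -0.565, 0.535, -0.925], [0.003, -0.689, -0.725, 1.337], [0.0, 0.0, 0.0, 1.0]]
0.1 [0.13794938 0.53193898 0.23024863] [-0.39755032 -3.11587084  0.00312157] [ 0.82581649 -0.17036948  0.05810248]
```

View pics/top0.png

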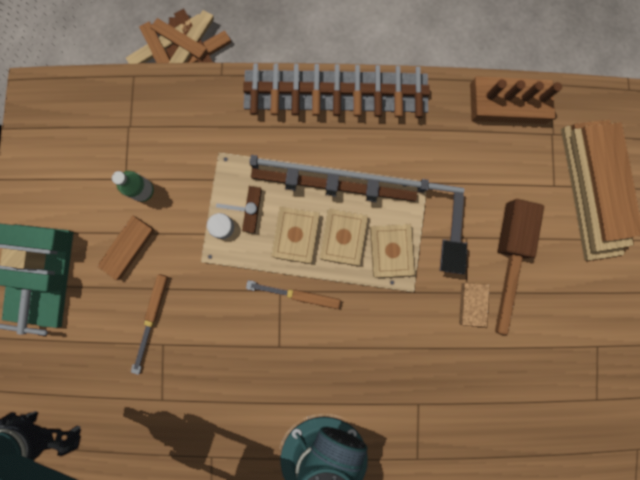

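View pics/side0.png

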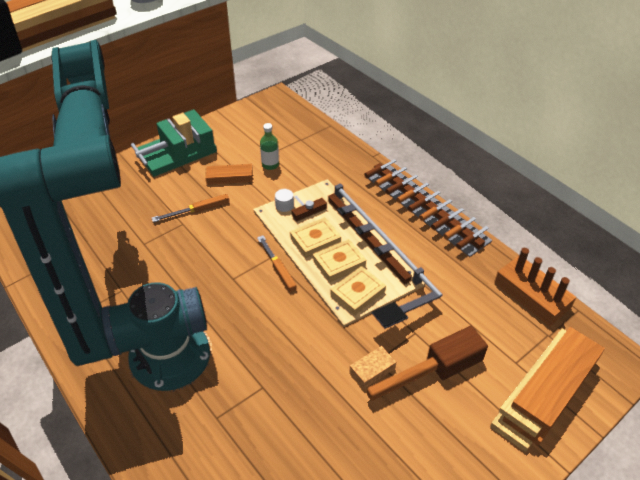

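Top view: the jig bed runs roughly from (222,155) to (415,290). The blanks' marks are near (295,235), (343,237) and (392,250), the stop is near (252,210) and the pad near (454,257). Next I'll zoom in and measure.

```bash
cat > h.py <<'E'
import cv2,numpy as np
from plant import manip
def ray(n,px,z):
    c=manip.calibration(n);T=np.array(c["world_from_camera"])
    p=cv2.undistortPoints(np.array(px,float).reshape(-1,1,2),np.array(c["intrinsics"]),np.array(c["distortion"])).reshape(-1,2)
    d=np.c_[p,np.ones(len(p))]@T[:3,:3].T; o=T[:3,3]
    return o+d*((z-o[2])/d[:,2])[:,None]
def proj(n,P):
    c=manip.calibration(n);T=np.linalg.inv(np.array(c["world_from_camera"]))
    return cv2.projectPoints(np.array(P,float).reshape(-1,1,3),cv2.Rodrigues(T[:3,:3])[0],T[:3,3],np.array(c["intrinsics"]),np.array(c["distortion"]))[0].reshape(-1,2)
E
python3 - <<'E'
import cv2,numpy as np
from h import *
a=cv2.imread("pics/top0.png"); s=cv2.imread("pics/side0.png")
cv2.imwrite("pics/topc.png",cv2.resize(a[145:300,200:480],(784,434),interpolation=cv2.INTER_CUBIC))
cv2.imwrite("pics/sidec.png",cv2.resize(s[170:340,250:450],(700,595),interpolation=cv2.INTER_CUBIC))
for n,im,roi in(("top",a,(200,145,425,300)),("side",s,(250,170,420,330))):
    h=cv2.cvtColor(im,cv2.COLOR_BGR2HSV);x0,y0,x1,y1=roi
    for p in ([(235,262),(320,265),(295,215),(310,80)] if n=="top" else []): print(p,h[p[1],p[0]])
    for nm,p in (("bed",(265,225) if n=="top" else (275,222)),("blank",(295,222) if n=="top" else (300,240)),("mark",(295,235) if n=="top" else (316,234))):
        print(n,nm,h[p[1],p[0]])
E
```

```text
(235, 262) [ 18  77 186]
(320, 265) [ 18  79 181]
(295, 215) [ 18  94 169]
(310, 80) [  0   7 109]
top bed [ 18  79 177]
top blank [ 19  90 172]
top mark [ 13 139 147]
side bed [ 23  82 251]
side blank [ 23 108 249]
side mark [ 13 182 224]
```

View pics/topc.png

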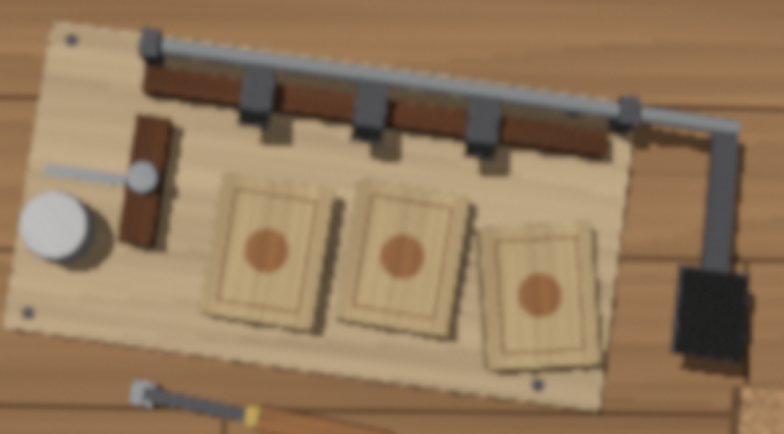

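View pics/sidec.png

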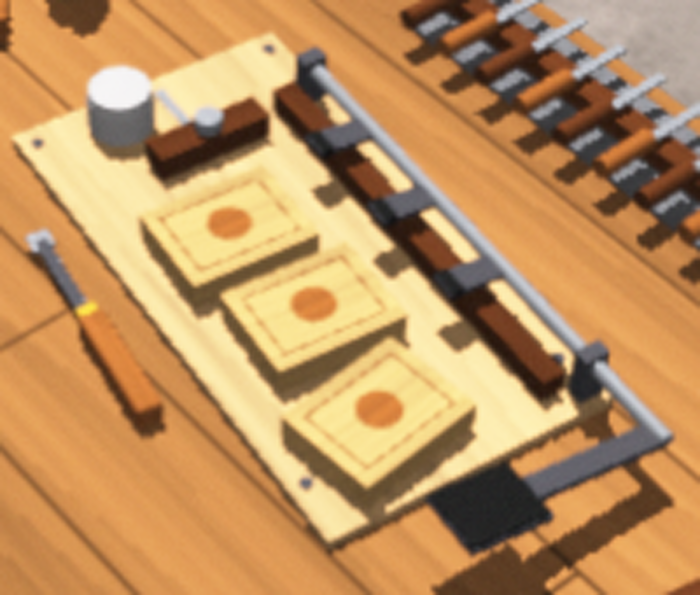

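The crops show:
- **Bed corners** in the top crop: TL (55,22), BL (4,328), BR (600,410).
- **Marks:** a (266,250), b (402,256), c (540,295).
- **Rotation:** c is turned by about 10° relative to a and b.
- **Stop:** its face is at about crop x 155–172.
- **Pad:** its centre is at about (711,313).

Now I'll convert these to world coordinates.

```bash
cat > meas.py <<'E'
import cv2,numpy as np
from h import *
def marks(n,im,box):
    h=cv2.cvtColor(im,cv2.COLOR_BGR2HSV);x0,y0,x1,y1=box
    m=cv2.inRange(h,(9,115,100),(16,255,255));k=np.zeros_like(m);k[y0:y1,x0:x1]=m[y0:y1,x0:x1]
    k=cv2.morphologyEx(k,cv2.MORPH_OPEN,np.ones((3,3)))
    _,_,st,c=cv2.connectedComponentsWithStats(k)
    return [(c[i],st[i]) for i in range(1,len(c)) if 40<st[i,4]<400]
def show(a,s,J=None):
    for n,im,box in(("top",a,(262,205,420,275)),("side",s,(285,215,390,310))):
        for c,st in marks(n,im,box):
            w=ray(n,[c],.04)[0]; print(n,np.round(c,1),st[2:],np.round(w*1000,1), J(w) if J else "")
E
python3 - <<'E'
from meas import *
a=cv2.imread("pics/top0.png"); s=cv2.imread("pics/side0.png")
show(a,s)
C=lambda L:np.array(L)/2.8+[200,145]
S=lambda L:np.array(L)/3.5+[250,170]
r=lambda w:np.round(w*1000,1)[:,:2].tolist()
t=ray("top",C([(55,22),(4,328),(600,410)]),.012);print("bed top",r(t))
print("len",np.linalg.norm(t[0]-t[1]),np.linalg.norm(t[1]-t[2]))
b=ray("side",S([(275,35),(13,137),(332,545)]),.012);print("bed side",r(b),np.linalg.norm(b[0]-b[1]),np.linalg.norm(b[1]-b[2]))
for n,Q in(("top",t),("side",b)):
    M=np.array([[130,300],[-140,300],[-140,-215]])/1000
    m0,q0=M.mean(0),Q[:,:2].mean(0); H=(M-m0).T@(Q[:,:2]-q0)
    th=np.arctan2(H[0,1]-H[1,0],H[0,0]+H[1,1]); R=np.array([[np.cos(th),-np.sin(th)],[np.sin(th),np.cos(th)]])
    print(n,"yaw",th,"origin",q0-R@m0)
for nm,L in dict(a=[(226,172),(335,190),(316,332),(203,315)],b=[(363,180),(470,197),(447,338),(337,322)],c=[(478,230),(592,222),(601,366),(488,371)]).items():
    w=ray("top",C(L),.04);
    e1=w[0]-w[3]+w[1]-w[2]; e2=w[0]-w[1]+w[3]-w[2]
    print(nm,"ctr",r(w.mean(0)[None]),"yaw",np.arctan2(e1[1],e1[0]),np.arctan2(-e2[0],e2[1]),np.linalg.norm(e1)/2,np.linalg.norm(e2)/2)
print("stop top corners",r(ray("top",C([(137,115),(172,121),(153,247),(119,240)]),.038)))
print("stop side lower right-face",r(ray("side",S([(268,103),(267,125),(157,152),(165,178)]),.038)))
print("pad",r(ray("top",C([(682,266),(748,270),(745,361),(674,352)]),.076)))
E
```

```text
top [294.9 234. ] [ 15  15 181] [535.2  75.9  40. ] 
top [343.1 236.1] [ 15  15 183] [531.7 -37.   40. ] 
top [392.3 250. ] [ 15  15 180] [ 500.5 -152.6   40. ] 
side [382.2 222.1] [ 20  21 251] [717.7 -14.8  40. ] 
side [356.  220.8] [11 10 70] [660.8  38.   40. ] 
side [315.2 233.3] [12  8 83] [534.4  73.   40. ] 
side [374.6 240.8] [12 11 79] [648.9 -57.6  40. ] 
side [339.3 256.3] [12 10 93] [531.2 -39.9  40. ] 
side [358.  286.4] [ 13  10 106] [ 500.2 -155.3   40. ] 
bed top [[734.4, 264.3], [467.2, 300.1], [403.7, -210.3]]
len 0.26961142718596853 0.5143734196449699
bed side [[734.7, 256.6], [467.9, 295.4], [402.7, -217.1]] 0.2695749456212294 0.5166563216573415
top yaw -0.12586227881186593 origin [ 0.56860979 -0.0155367 ]
side yaw -0.12946523930211 origin [ 0.56811657 -0.02209102]
a ctr [[533.0, 72.3]] yaw -0.13020625718816392 -0.14404838568599046 0.1207437117563977 0.09393466842428985
b ctr [[528.6, -40.0]] yaw -0.16293683056951605 -0.1384062723732454 0.12054456002007419 0.09177706453939126
c ctr [[498.1, -153.9]] yaw 0.06814704995263274 0.06886946513604897 0.11961009111188607 0.09584644799757933
stop top corners [[647.9, 186.7], [643.1, 156.9], [536.1, 170.5], [541.6, 199.2]]
stop side lower right-face [[653.1, 166.7], [634.6, 145.4], [539.8, 178.3], [525.9, 148.7]]
pad [[522.8, -265.1], [520.2, -320.2], [445.7, -317.0], [452.6, -258.1]]
```

```bash
cat >> h.py <<'E'
from scipy.spatial.transform import Rotation as Ro
O=np.array([.5683,-.0175]);TH=-.1275;RJ=np.array([[np.cos(TH),-np.sin(TH)],[np.sin(TH),np.cos(TH)]])
j2w=lambda p:O+RJ@np.array(p[:2])
w2j=lambda p:np.round(RJ.T@(np.array(p[:2])-O)*1000,1)
def need(x,y,z,ax=None):
    "target jig x,y (m), z; ax = jig angle wanted for tool y"
    o=manip.get_obs();R=Ro.from_rotvec(o["orientation"]).as_matrix()
    d=R.T@(np.r_[j2w((x,y)),z]-o["tool_pos"]); a=np.arctan2(R[1,1],R[0,1])-TH
    print("t",round(o["time"],2),"jig",w2j(o["tool_pos"]),"z",round(o["tool_pos"][2],4),"toolyang",round(a,4),"need",np.round(d,4),"turn",None if ax is None else round(-(ax-a),4),"f",np.round(RJ.T@o["ft_force"][:2],2),round(o["ft_force"][2],2))
E
python3 -c "
from h import *
need(-.130,.087,.1,np.pi/2)"
```

```text
t 0.1 jig [-496.7  490.3] z 0.2302 toolyang 1.4445 need [-0.4146 -0.3536  0.1309] turn -0.1263 f [ 0.84 -0.06] 0.06
```

The manual's scale: turns go in shares of pi rad. Converting my numbers, -0.126 rad / 3.1416 = -0.0401.

```bash
python3 drive.py '{"x":[-0.03, -0.06, -0.09, -0.12, -0.15, -0.18, -0.21, -0.24, -0.27, -0.3, -0.33, -0.36], "y":[-0.026, -0.051, -0.077, -0.102, -0.128, -0.153, -0.179, -0.205, -0.23, -0.256, -0.281, -0.307], "z":[0, 0, 0, 0, 0, 0, 0.01, 0.03, 0.05, 0.07, 0.09, 0.11], "rz":[-0.0201, -0.0401, -0.0401, -0.0401, -0.0401, -0.0401, -0.0401, -0.0401, -0.0401, -0.0401, -0.0401, -0.0401], "finger_gap":[0.06, 0.06, 0.06, 0.06, 0.06, 0.06, 0.06, 0.06, 0.06, 0.06, 0.06, 0.06]}'; python3 -c "
from h import *
need(-.130,.087,.02,np.pi/2)"
```

```text
time: 1.1
tool_pos: [0.4033, 0.1525, 0.1259]
orientation: [0.201, 3.135, 0.0]
ft_force: [0.8, 1.3, -0.0]
grip_width: 0.0602
grasp_force: 0.0
t 1.1 jig [-185.2  147.6] z 0.1259 toolyang 1.5704 need [-0.0553 -0.0606  0.1059] turn -0.0004 f [0.67 1.38] -0.02
```

```bash
python3 drive.py '{"x":[-0.016, -0.032, -0.048, -0.048, -0.048, -0.048, -0.048], "y":[-0.018, -0.036, -0.053, -0.053, -0.053, -0.053, -0.053], "z":[0.02, 0.04, 0.065, 0.085, 0.1, 0.1, 0.1], "rz":[0, 0, 0, 0, 0, 0, 0], "finger_gap":[0.06, 0.06, 0.06, 0.06, 0.06, 0.06, 0.06]}'; python3 -c "
from h import *
need(-.130,.087,.02,np.pi/2)"
```

```text
time: 1.68
tool_pos: [0.4428, 0.0953, 0.026]
orientation: [-0.201, -3.132, 0.001]
ft_force: [-0.1, 0.5, 0.7]
grip_width: 0.0598
grasp_force: 0.0
t 1.68 jig [-138.9   96. ] z 0.026 toolyang 1.5702 need [-0.0089 -0.009   0.006 ] turn -0.0006 f [-0.17  0.51] 0.65
```

```bash
python3 drive.py '{"x":[0, 0, 0], "y":[0, 0, 0], "z":[0, 0, 0], "rz":[0, 0, 0], "finger_gap":[0.06, 0.06, 0.06]}'; python3 -c "
from h import *
need(-.130,.087,.02,np.pi/2)"
```

```text
time: 1.93
tool_pos: [0.4449, 0.0959, 0.0286]
orientation: [0.199, 3.132, 0.001]
ft_force: [-0.8, -0.1, 0.6]
grip_width: 0.0599
grasp_force: 0.0
t 1.93 jig [-136.9   96.8] z 0.0286 toolyang 1.5711 need [-0.0068 -0.0098  0.0086] turn 0.0003 f [-0.76 -0.18] 0.63
```

```bash
python3 drive.py '{"x":[0, 0, -0.01, -0.016, -0.02, -0.024, -0.028, -0.032, -0.036, -0.04, -0.044, -0.048], "y":[-0.01, -0.01, -0.01, -0.01, -0.01, -0.01, -0.01, -0.01, -0.01, -0.01, -0.01, -0.01], "z":[0.004, 0.008, 0.008, 0.008, 0.008, 0.008, 0.008, 0.008, 0.008, 0.008, 0.008, 0.008], "rz":[0, 0, 0, 0, 0, 0, 0, 0, 0, 0, 0, 0], "finger_gap":[0.06, 0.06, 0.06, 0.06, 0.06, 0.06, 0.06, 0.06, 0.06, 0.06, 0.06, 0.06]}'; python3 -c "
from h import *
need(-.056,.087,.02,np.pi/2)"
```

```text
time: 2.93
tool_pos: [0.4906, 0.0795, 0.019]
orientation: [0.2, 3.135, 0.0]
ft_force: [-1.4, -0.3, 0.7]
grip_width: 0.0602
grasp_force: 1.1
t 2.93 jig [-89.4  86.4] z 0.019 toolyang 1.5706 need [-0.0334  0.0007 -0.001 ] turn -0.0002 f [-1.32 -0.5 ] 0.69
```

```bash
python3 drive.py '{"x":[-0.004, -0.008, -0.012, -0.016, -0.02, -0.024, -0.026, -0.027], "y":[0, 0, 0, 0, 0, 0, 0, 0], "z":[0, 0, 0, 0, 0, 0, 0, 0], "rz":[0, 0, 0, 0, 0, 0, 0, 0], "finger_gap":[0.06, 0.06, 0.06, 0.06, 0.06, 0.06, 0.06, 0.06]}' | grep -E "force"; python3 -c "
from h import *
need(-.056,.087,.02,np.pi/2)"
python3 drive.py '{"x":[-0.001, -0.002, -0.003], "y":[0, 0, 0], "z":[0, 0, 0], "rz":[0, 0, 0], "finger_gap":[0.06, 0.06, 0.06]}' | grep ft_force;python3 -c "
from h import *
need(-.056,.087,.02,np.pi/2)"
```

```text
ft_force: [-2.7, -0.0, 0.6]
grasp_force: 1.2
t 3.6 jig [-62.4  86.2] z 0.019 toolyang 1.5704 need [-0.0064  0.0008 -0.001 ] turn -0.0004 f [-2.65 -0.35] 0.58
ft_force: [-1.6, 0.6, 0.1]
t 3.85 jig [-59.9  86.3] z 0.0191 toolyang 1.5706 need [-0.0039  0.0007 -0.0009] turn -0.0002 f [-1.69  0.34] 0.05
```

```bash
N='from h import *
need(-.056,.087,.02,np.pi/2)'
python3 drive.py '{"x":[-0.001, -0.002], "y":[0, 0], "z":[0, 0], "rz":[0, 0], "finger_gap":[0.06, 0.06]}' >/dev/null; python3 -c "$N"
python3 drive.py '{"x":[-0.001, -0.001], "y":[0, 0], "z":[0, 0], "rz":[0, 0], "finger_gap":[0.06, 0.06]}' >/dev/null; python3 -c "$N"
python3 drive.py '{"x":[-0.001, -0.001], "y":[0, 0], "z":[0, 0], "rz":[0, 0], "finger_gap":[0.06, 0.06]}' >/dev/null; python3 -c "$N"
```

```text
t 4.02 jig [-57.8  86.3] z 0.019 toolyang 1.5705 need [-0.0018  0.0007 -0.001 ] turn -0.0003 f [-1.09  0.38] 0.77
t 4.18 jig [-56.5  86.3] z 0.0191 toolyang 1.5705 need [-0.0005  0.0007 -0.0009] turn -0.0003 f [-1.22  1.13] -1.05
t 4.35 jig [-55.7  86.3] z 0.0191 toolyang 1.5706 need [ 0.0003  0.0007 -0.0009] turn -0.0002 f [-1.72 -0.66] 0.49
```

```bash
N='from h import *
need(-.056,.087,.02,np.pi/2)'
python3 drive.py '{"x":[-0.001, -0.001], "y":[0, 0], "z":[0, 0], "rz":[0, 0], "finger_gap":[0.06, 0.06]}' >/dev/null; python3 -c "$N"
python3 drive.py '{"x":[-0.001, -0.001], "y":[0, 0], "z":[0, 0], "rz":[0, 0], "finger_gap":[0.06, 0.06]}' >/dev/null; python3 -c "$N"
```

```text
t 4.52 jig [-55.7  86.3] z 0.0191 toolyang 1.5706 need [ 0.0003  0.0007 -0.0009] turn -0.0002 f [-3.92 -0.01] 3.04
t 4.68 jig [-55.8  86.3] z 0.0191 toolyang 1.5707 need [ 0.0002  0.0007 -0.0009] turn -0.0001 f [-7.67 -0.13] 5.89
```

```bash
N='from h import *
need(-.070,-.0255,.02,np.pi/2)'
python3 drive.py '{"x":[0.003, 0.02, 0.05, 0.075, 0.075, 0.075, 0.075, 0.075, 0.07, 0.065, 0.06, 0.055], "y":[0, 0, 0, 0, -0.03, -0.07, -0.1, -0.112, -0.112, -0.112, -0.112, -0.112], "z":[0, 0, 0, 0, 0, 0, 0, 0, 0, 0, 0, 0], "rz":[0, 0, 0, 0, 0, 0, 0, 0, 0, 0, 0, 0], "finger_gap":[0.06, 0.06, 0.06, 0.06, 0.06, 0.06, 0.06, 0.06, 0.06, 0.06, 0.06, 0.06]}' >/dev/null; python3 -c "$N"
python3 drive.py '{"x":[-0.004, -0.008, -0.012, -0.016, -0.02, -0.024, -0.028, -0.032, -0.036], "y":[0, 0, 0, 0, 0, 0, 0, 0, 0], "z":[0, 0, 0, 0, 0, 0, 0, 0, 0], "rz":[0, 0, 0, 0, 0, 0, 0, 0, 0], "finger_gap":[0.06, 0.06, 0.06, 0.06, 0.06, 0.06, 0.06, 0.06, 0.06]}' >/dev/null; python3 -c "$N"
```

```text
t 5.68 jig [-107.8  -24.8] z 0.0192 toolyang 1.5717 need [-0.0378 -0.0007 -0.0008] turn 0.0009 f [-0.05 -0.13] -0.14
t 6.43 jig [-72.5 -25.8] z 0.0189 toolyang 1.5704 need [-0.0025  0.0003 -0.0011] turn -0.0004 f [-1.2  -0.36] -0.31
```

```bash
N='from h import *
need(-.056,-.0255,.02,np.pi/2)'
python3 drive.py '{"x":[-0.003, -0.006, -0.009, -0.012, -0.013, -0.014, -0.015, -0.016, -0.017, -0.017], "y":[0, 0, 0, 0, 0, 0, 0, 0, 0, 0], "z":[0, 0, 0, 0, 0, 0, 0, 0, 0, 0], "rz":[0, 0, 0, 0, 0, 0, 0, 0, 0, 0], "finger_gap":[0.06, 0.06, 0.06, 0.06, 0.06, 0.06, 0.06, 0.06, 0.06, 0.06]}' >/dev/null; python3 -c "$N"
python3 drive.py '{"x":[-0.001, -0.001], "y":[0, 0], "z":[0, 0], "rz":[0, 0], "finger_gap":[0.06, 0.06]}' >/dev/null; python3 -c "$N"
python3 drive.py '{"x":[-0.001, -0.001], "y":[0, 0], "z":[0, 0], "rz":[0, 0], "finger_gap":[0.06, 0.06]}' >/dev/null; python3 -c "$N"
```

```text
t 7.27 jig [-55.7 -25.7] z 0.0191 toolyang 1.5706 need [ 0.0003  0.0002 -0.0009] turn -0.0002 f [-1.34  0.59] -0.11
t 7.43 jig [-55.7 -25.7] z 0.0191 toolyang 1.5706 need [ 0.0003  0.0002 -0.0009] turn -0.0002 f [-4.21  0.17] 3.96
t 7.6 jig [-55.7 -25.7] z 0.0191 toolyang 1.5706 need [ 0.0003  0.0002 -0.0009] turn -0.0002 f [-8.48 -0.73] 6.14
```

```bash
N='from h import *
need(-.056,-.144,.02,np.pi/2)'
python3 drive.py '{"x":[0.003, 0.02, 0.055, 0.086, 0.086, 0.086, 0.086, 0.086, 0.082, 0.077, 0.073, 0.069], "y":[0, 0, 0, 0, -0.03, -0.07, -0.1, -0.118, -0.118, -0.118, -0.118, -0.118], "z":[0, 0, 0, 0, 0, 0, 0, 0, 0, 0, 0, 0], "rz":[0, 0, 0, 0, 0, 0, 0, 0, 0, 0, 0, 0], "finger_gap":[0.06, 0.06, 0.06, 0.06, 0.06, 0.06, 0.06, 0.06, 0.06, 0.06, 0.06, 0.06]}' >/dev/null; python3 -c "$N"
python3 drive.py '{"x":[-0.004, -0.008, -0.012, -0.016, -0.02, -0.024, -0.028, -0.032, -0.036, -0.04, -0.044, -0.048], "y":[0, 0, 0, 0, 0, 0, 0, 0, 0, 0, 0, 0], "z":[0, 0, 0, 0, 0, 0, 0, 0, 0, 0, 0, 0], "rz":[0, 0, 0, 0, 0, 0, 0, 0, 0, 0, 0, 0], "finger_gap":[0.06, 0.06, 0.06, 0.06, 0.06, 0.06, 0.06, 0.06, 0.06, 0.06, 0.06, 0.06]}' >/dev/null; python3 -c "$N"
python3 drive.py '{"x":[-0.004, -0.008, -0.012, -0.015, -0.016, -0.017, -0.018], "y":[0, 0, 0, 0, 0, 0, 0], "z":[0, 0, 0, 0, 0, 0, 0], "rz":[0, 0, 0, 0, 0, 0, 0], "finger_gap":[0.06, 0.06, 0.06, 0.06, 0.06, 0.06, 0.06]}' >/dev/null; python3 -c "$N"
```

```text
t 8.6 jig [-122.9 -142.5] z 0.0189 toolyang 1.572 need [-0.0669 -0.0015 -0.0012] turn 0.0012 f [-2.55  0.34] 2.63
t 9.6 jig [ -74.4 -143.8] z 0.019 toolyang 1.5703 need [-0.0184 -0.0002 -0.001 ] turn -0.0005 f [-1.95  0.81] -0.28
t 10.18 jig [ -57.  -143.7] z 0.0191 toolyang 1.5705 need [-0.001  -0.0003 -0.0009] turn -0.0003 f [-2.01  0.09] 0.52
```

```bash
N='from h import *
need(-.056,-.144,.02,np.pi/2)'
python3 drive.py '{"x":[-0.001, -0.002, -0.002], "y":[0, 0, 0], "z":[0, 0, 0], "rz":[0, 0, 0], "finger_gap":[0.06, 0.06, 0.06]}' >/dev/null; python3 -c "$N"
python3 drive.py '{"x":[-0.001, -0.001], "y":[0, 0], "z":[0, 0], "rz":[0, 0], "finger_gap":[0.06, 0.06]}' >/dev/null; python3 -c "$N"
python3 - <<'E'
from meas import *
a=manip.get_image("top");s=manip.get_image("side");cv2.imwrite("pics/top1.png",a);cv2.imwrite("pics/side1.png",s)
show(a,s,w2j)
cv2.imwrite("pics/top1c.png",cv2.resize(a[145:300,200:480],(784,434),interpolation=cv2.INTER_CUBIC))
E
```

```text
t 10.43 jig [ -55.6 -143.7] z 0.0191 toolyang 1.5706 need [ 0.0004 -0.0003 -0.0009] turn -0.0002 f [-4.33  0.48] 2.69
t 10.6 jig [ -55.6 -143.7] z 0.0191 toolyang 1.5705 need [ 0.0004 -0.0003 -0.0009] turn -0.0003 f [-7.67 -0.16] 5.1
top [298.  209.6] [ 15  11 141] [593.   69.6  40. ] [13.4 89.5]
top [345.9 215.2] [ 15  15 176] [581.1 -43.1  40. ] [ 15.9 -23.7]
side [380.7 279.7] [11  9 84] [ 563.8 -176.3   40. ] [  15.8 -158.1]
```

View pics/top1c.png

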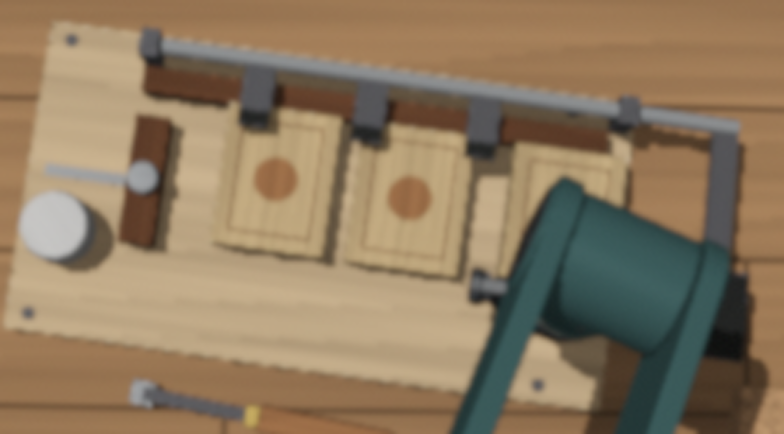

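c is flush on the fence, but it drifted right to y≈-156, so its right face is at about -203. I'll turn the gripper and go round to its right side.

In the tool's units: 1.3 rad / 3.1416 = 0.4138.

```bash
N='from h import *
need(.005,-.224,.026,0)'
python3 drive.py '{"x":[0.003, 0.015, 0.035, 0.035, 0.035, 0.035, 0.02, 0, -0.02, -0.04, -0.0586, -0.0586], "y":[0, 0, 0, 0, -0.02, -0.04, -0.06, -0.08, -0.08, -0.08, -0.08, -0.08], "z":[0, 0, -0.02, -0.05, -0.08, -0.08, -0.08, -0.08, -0.08, -0.08, -0.08, -0.08], "rz":[0, 0.0318, 0.07, 0.1082, 0.1464, 0.1846, 0.2228, 0.261, 0.2992, 0.3374, 0.3756, 0.4138], "finger_gap":[0.06, 0.06, 0.06, 0.06, 0.06, 0.06, 0.06, 0.06, 0.06, 0.06, 0.06, 0.06]}' >/dev/null; python3 -c "$N"
python3 drive.py '{"x":[0, 0, 0, 0], "y":[0, 0, 0, 0], "z":[0, 0, 0, 0], "rz":[0.0382, 0.0764, 0.0863, 0.0863], "finger_gap":[0.06, 0.06, 0.06, 0.06]}' ; python3 -c "$N"
```

```text
t 11.7 jig [   8.5 -224.1] z 0.0991 toolyang 0.265 need [ 0.0012 -0.0037  0.0731] turn 0.265 f [-0.52 -0.51] -0.42
time: 12.03
tool_pos: [0.5454, -0.2402, 0.0991]
orientation: [2.358, 2.073, 0.002]
ft_force: [-1.2, 0.7, 0.2]
grip_width: 0.0599
grasp_force: 0.0
t 12.03 jig [   5.6 -223.8] z 0.0991 toolyang -0.0008 need [-0.0002 -0.0007  0.0731] turn -0.0008 f [-1.25  0.53] 0.17
```

```bash
N='from h import *
need(.005,-.116,.026,0)'
python3 drive.py '{"x":[0, 0, 0, 0, 0.004, 0.008, 0.012, 0.016, 0.02], "y":[0, 0, 0, 0, 0, 0, 0, 0, 0], "z":[0.03, 0.05, 0.065, 0.073, 0.073, 0.073, 0.073, 0.073, 0.073], "rz":[0, 0, 0, 0, 0, 0, 0, 0, 0], "finger_gap":[0.06, 0.06, 0.06, 0.06, 0.06, 0.06, 0.06, 0.06, 0.06]}' >/dev/null; python3 -c "$N"
python3 drive.py '{"x":[0.004, 0.008, 0.012, 0.016, 0.02, 0.024, 0.028, 0.032, 0.036, 0.04], "y":[0, 0, 0, 0, 0, 0, 0, 0, 0, 0], "z":[0, 0, 0, 0, 0, 0, 0, 0, 0, 0], "rz":[0, 0, 0, 0, 0, 0, 0, 0, 0, 0], "finger_gap":[0.06, 0.06, 0.06, 0.06, 0.06, 0.06, 0.06, 0.06, 0.06, 0.06]}' >/dev/null; python3 -c "$N"
```

```text
t 12.78 jig [   5.5 -203.6] z 0.0274 toolyang -0.0003 need [ 0.0876 -0.0006  0.0013] turn -0.0003 f [ 0.07 -0.93] -0.43
t 13.62 jig [   5.2 -164.2] z 0.0266 toolyang -0.0007 need [ 0.0482 -0.0002  0.0005] turn -0.0007 f [-1.15 -5.57] 4.79
```

```bash
N='from h import *
need(.005,-.116,.026,0)'
python3 drive.py '{"x":[0.002, 0.004], "y":[0, 0], "z":[0, 0], "rz":[0, 0], "finger_gap":[0.06, 0.06]}' >/dev/null; python3 -c "$N"
python3 drive.py '{"x":[0.002, 0.004, 0.006, 0.008], "y":[0, 0, 0, 0], "z":[0, 0, 0, 0], "rz":[0, 0, 0, 0], "finger_gap":[0.06, 0.06, 0.06, 0.06]}' >/dev/null; python3 -c "$N"
python3 - <<'E'
from meas import *
a=manip.get_image("top");s=manip.get_image("side");show(a,s,w2j)
E
```

```text
t 13.78 jig [   5.2 -160.1] z 0.0266 toolyang -0.0005 need [ 0.0441 -0.0002  0.0005] turn -0.0005 f [-0.69 -5.77] 3.98
t 14.12 jig [   5.1 -152.9] z 0.0266 toolyang -0.0007 need [ 0.0369 -0.0001  0.0005] turn -0.0007 f [-0.45 -7.78] 4.04
top [295.  209.5] [ 15  11 139] [593.1  76.5  40. ] [12.6 96.4]
top [335.1 213.9] [ 15  15 177] [583.9 -17.6  40. ] [15.5  1.9]
top [375.1 219.6] [ 15  14 170] [ 571.8 -111.8   40. ] [ 15.4 -93.1]
side [330.8 224.6] [11  6 51] [592.5  72.4  40. ] [12.6 92.2]
side [348.8 243.7] [11  8 73] [583.6 -19.7  40. ] [15.5 -0.2]
```

```bash
N='from h import *
need(.005,-.116,.026,0)'
python3 drive.py '{"x":[0.002, 0.004, 0.006, 0.008, 0.01, 0.012], "y":[0, 0, 0, 0, 0, 0], "z":[0, 0, 0, 0, 0, 0], "rz":[0, 0, 0, 0, 0, 0], "finger_gap":[0.06, 0.06, 0.06, 0.06, 0.06, 0.06]}' >/dev/null; python3 -c "$N"
python3 drive.py '{"x":[0.002, 0.004, 0.006, 0.008, 0.01, 0.012], "y":[0, 0, 0, 0, 0, 0], "z":[0, 0, 0, 0, 0, 0], "rz":[0, 0, 0, 0, 0, 0], "finger_gap":[0.06, 0.06, 0.06, 0.06, 0.06, 0.06]}' >/dev/null; python3 -c "$N"
python3 - <<'E'
from meas import *
a=manip.get_image("top");s=manip.get_image("side");show(a,s,w2j)
cv2.imwrite("pics/top2c.png",cv2.resize(a[155:265,220:420],(800,440),interpolation=cv2.INTER_CUBIC))
E
```

```text
t 14.72 jig [   5.1 -141. ] z 0.0266 toolyang -0.0008 need [ 0.025  -0.0001  0.0005] turn -0.0008 f [-0.42 -7.23] 4.39
t 15.22 jig [   5.1 -129. ] z 0.0266 toolyang -0.0007 need [ 0.013  -0.0001  0.0005] turn -0.0007 f [-0.43 -7.05] 4.27
top [285.  208.7] [ 15  10 122] [594.6 100.1  40. ] [ 11.1 120. ]
top [324.9 212.4] [ 15  14 172] [587.    6.3  40. ] [15.5 25.9]
top [365.  218.1] [ 15  15 175] [574.8 -88.   40. ] [ 15.5 -69.1]
side [326.9 219.8] [11  5 50] [596.2  95.2  40. ] [ 13.3 115.3]
side [356.6 221.4] [10  8 57] [660.4  34.8  40. ] [84.7 63.6]
side [344.1 238.5] [11  8 75] [586.4   4.3  40. ] [15.2 24. ]
```

View pics/top2c.png

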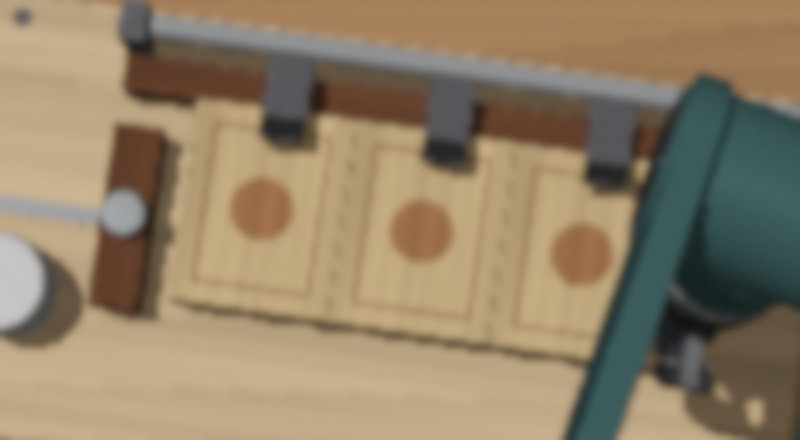

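```bash
N='from h import *
need(.005,-.112,.026,0)'
python3 drive.py '{"x":[0.002, 0.004, 0.006, 0.008, 0.009, 0.01], "y":[0, 0, 0, 0, 0, 0], "z":[0, 0, 0, 0, 0, 0], "rz":[0, 0, 0, 0, 0, 0], "finger_gap":[0.06, 0.06, 0.06, 0.06, 0.06, 0.06]}' >/dev/null; python3 -c "$N"
python3 drive.py '{"x":[0.001, 0.002], "y":[0, 0], "z":[0, 0], "rz":[0, 0], "finger_gap":[0.06, 0.06]}' >/dev/null; python3 -c "$N"
```

```text
t 15.82 jig [   5.1 -119. ] z 0.0266 toolyang -0.0006 need [ 0.007  -0.0001  0.0006] turn -0.0006 f [-0.4  -7.38] 4.15
t 15.98 jig [   5.1 -117. ] z 0.0266 toolyang -0.0008 need [ 0.005  -0.0001  0.0006] turn -0.0008 f [-0.07 -7.51] 4.96
```

```bash
N='from h import *
need(.005,-.112,.026,0)'
python3 drive.py '{"x":[0.001, 0.002], "y":[0, 0], "z":[0, 0], "rz":[0, 0], "finger_gap":[0.06, 0.06]}' >/dev/null; python3 -c "$N"
python3 drive.py '{"x":[0.001], "y":[0], "z":[0], "rz":[0], "finger_gap":[0.06]}' >/dev/null; python3 -c "$N"
python3 - <<'E'
from meas import *
a=manip.get_image("top")
cv2.imwrite("pics/top3c.png",cv2.resize(a[170:245,225:325],(800,600),interpolation=cv2.INTER_CUBIC))
E
```

```text
t 16.15 jig [   5.1 -115. ] z 0.0266 toolyang -0.0008 need [ 0.003  -0.0001  0.0006] turn -0.0008 f [ 0.25 -7.01] 4.34
t 16.23 jig [   5.1 -114.1] z 0.0265 toolyang -0.0008 need [ 0.0021 -0.0001  0.0005] turn -0.0008 f [-0.43 -7.45] 3.78
```

View pics/top3c.png

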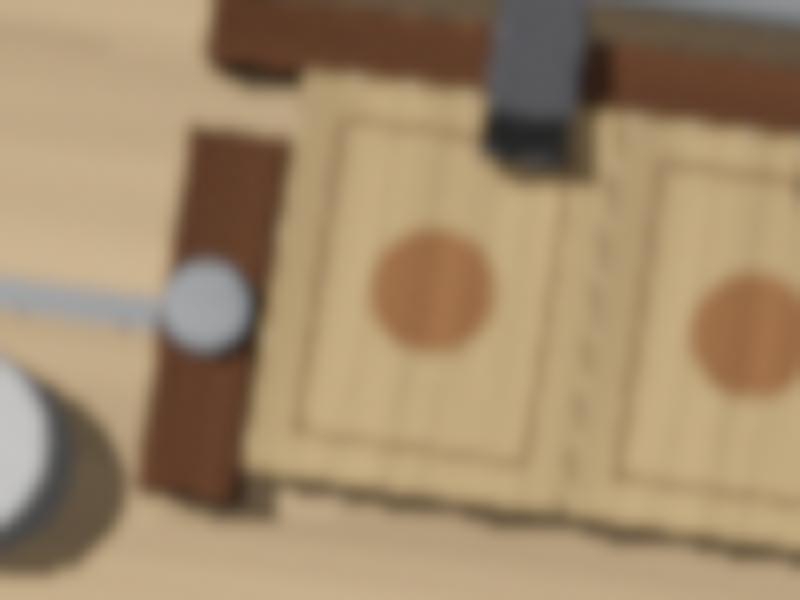

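```bash
N='from h import *
need(.005,-.112,.026,0)'
for i in 1 2; do python3 drive.py '{"x":[0.0005, 0.001], "y":[0, 0], "z":[0, 0], "rz":[0, 0], "finger_gap":[0.06, 0.06]}' >/dev/null; python3 -c "$N"; done
```

```text
t 16.45 jig [   5.1 -113.1] z 0.0266 toolyang -0.0007 need [ 0.0011 -0.0001  0.0006] turn -0.0007 f [ 0.12 -7.78] 4.01
t 16.62 jig [   5.1 -112.4] z 0.0266 toolyang -0.0007 need [ 0.0004 -0.0001  0.0006] turn -0.0007 f [ 0.16 -9.76] 3.35
```

```bash
N='from h import *
need(.005,-.112,.026,0)'
python3 drive.py '{"x":[0.0005, 0.0005], "y":[0, 0], "z":[0, 0], "rz":[0, 0], "finger_gap":[0.06, 0.06]}' >/dev/null; python3 -c "$N"
```

```text
t 16.78 jig [   5.1 -112.4] z 0.0266 toolyang -0.0007 need [ 0.0004 -0.0001  0.0006] turn -0.0007 f [ 0.59 -7.58] 5.03
```

```bash
N='from h import *
need(.005,-.112,.026,0)'
python3 drive.py '{"x":[0.0005, 0.0005], "y":[0, 0], "z":[0, 0], "rz":[0, 0], "finger_gap":[0.06, 0.06]}' >/dev/null; python3 -c "$N"
```

```text
t 16.95 jig [   5.1 -112.4] z 0.0266 toolyang -0.0009 need [ 0.0004 -0.0001  0.0006] turn -0.0009 f [ 0.44 -9.91] 3.51
```

In the tool's units: -1.18 rad / 3.1416 = -0.3756.

```bash
N='from h import *
need(-.075,-.054,.02,np.pi/2)'
python3 drive.py '{"x":[-0.002, -0.012, -0.015, -0.015, -0.015, 0, 0.02, 0.04, 0.0575, 0.0575, 0.0575, 0.0575], "y":[0, 0, 0, -0.01, -0.03, -0.06, -0.08, -0.08, -0.08, -0.08, -0.08, -0.08], "z":[0, 0, -0.03, -0.06, -0.06, -0.06, -0.06, -0.06, -0.06, -0.06, -0.06, -0.06], "rz":[0, 0, -0.0318, -0.07, -0.1082, -0.1464, -0.1846, -0.2228, -0.261, -0.2992, -0.3374, -0.3756], "finger_gap":[0.06, 0.06, 0.06, 0.06, 0.06, 0.06, 0.06, 0.06, 0.06, 0.06, 0.06, 0.06]}' >/dev/null
python3 drive.py '{"x":[0, 0, 0, 0, 0], "y":[0, 0, 0, 0, 0], "z":[0, 0, 0, 0, 0], "rz":[-0.0382, -0.0764, -0.1146, -0.1243, -0.1243], "finger_gap":[0.06, 0.06, 0.06, 0.06, 0.06]}' >/dev/null ; python3 -c "$N"
python3 - <<'E'
from meas import *
a=manip.get_image("top");s=manip.get_image("side");show(a,s,w2j)
E
```

```text
t 18.37 jig [-76.4 -51.2] z 0.0847 toolyang 1.5709 need [-0.0016 -0.0029  0.0647] turn 0.0001 f [ 0.97 -0.01] 0.76
top [278.  208.2] [ 15   9 107] [595.5 116.6  40. ] [  9.9 136.5]
top [318.  211.5] [ 15  14 171] [589.1  22.6  40. ] [15.5 42.5]
top [358.9 213.1] [12  7 61] [586.5 -73.7  40. ] [ 25.2 -53.4]
side [382.6 219.7] [ 16  12 105] [725.6  -8.1  40. ] [154.8  29.4]
side [356.2 220.9] [ 9  9 58] [660.8  37.2  40. ] [84.8 66. ]
side [374.4 240.7] [11 11 75] [648.5 -56.9  40. ] [ 84.6 -28.9]
side [359.4 255.9] [12  9 86] [576.1 -74.3  40. ] [ 14.9 -55.3]
```

```bash
N='from h import *
need(-.0557,-.054,.02,np.pi/2)'
python3 drive.py '{"x":[0, 0, 0, -0.008, -0.014, -0.017, -0.018, -0.019, -0.02, -0.02], "y":[-0.003, -0.003, -0.003, -0.003, -0.003, -0.003, -0.003, -0.003, -0.003, -0.003], "z":[0.03, 0.055, 0.065, 0.065, 0.065, 0.065, 0.065, 0.065, 0.065, 0.065], "rz":[0, 0, 0, 0, 0, 0, 0, 0, 0, 0], "finger_gap":[0.06, 0.06, 0.06, 0.06, 0.06, 0.06, 0.06, 0.06, 0.06, 0.06]}' >/dev/null; python3 -c "$N"
python3 drive.py '{"x":[-0.0005, -0.001], "y":[0, 0], "z":[0, 0], "rz":[0, 0], "finger_gap":[0.06, 0.06]}' >/dev/null;python3 -c "$N"
```

```text
t 19.3 jig [-55.6 -55.2] z 0.022 toolyang 1.5702 need [0.     0.0012 0.002 ] turn -0.0006 f [-4.17 -0.63] 3.48
t 19.47 jig [-55.6 -55.1] z 0.0218 toolyang 1.5702 need [0.0001 0.0011 0.0018] turn -0.0006 f [-8.93 -0.03] 6.54
```

```bash
N='from h import *
need(-.0557,.041,.02,np.pi/2)'
python3 drive.py '{"x":[0.002, 0.015, 0.015, 0.015, 0.015, 0.015, 0.009, 0.005, 0.003, 0.002, 0.001, 0.001], "y":[0, 0, 0.035, 0.07, 0.096, 0.096, 0.096, 0.096, 0.096, 0.096, 0.096, 0.096], "z":[0, 0, 0, 0, 0, 0, 0, 0, 0, 0, 0, 0], "rz":[0, 0, 0, 0, 0, 0, 0, 0, 0, 0, 0, 0], "finger_gap":[0.06, 0.06, 0.06, 0.06, 0.06, 0.06, 0.06, 0.06, 0.06, 0.06, 0.06, 0.06]}' >/dev/null; python3 -c "$N"
python3 drive.py '{"x":[-0.0005, -0.001], "y":[0, 0], "z":[0, 0], "rz":[0, 0], "finger_gap":[0.06, 0.06]}' >/dev/null;python3 -c "$N"
python3 drive.py '{"x":[0.002, 0.015, 0.015, 0.015, 0.015, 0.015, 0.009, 0.005, 0.003, 0.002, 0.001, 0.001], "y":[0, 0, 0.035, 0.07, 0.095, 0.095, 0.095, 0.095, 0.095, 0.095, 0.095, 0.095], "z":[0, 0, 0, 0, 0, 0, 0, 0, 0, 0, 0, 0], "rz":[0, 0, 0, 0, 0, 0, 0, 0, 0, 0, 0, 0], "finger_gap":[0.06, 0.06, 0.06, 0.06, 0.06, 0.06, 0.06, 0.06, 0.06, 0.06, 0.06, 0.06]}' >/dev/null; python3 -c "$N"
python3 drive.py '{"x":[-0.0005, -0.001], "y":[0, 0], "z":[0, 0], "rz":[0, 0], "finger_gap":[0.06, 0.06]}' >/dev/null;python3 -c "$N"
```

```text
t 20.47 jig [-55.8  40. ] z 0.021 toolyang 1.569 need [-0.0001  0.001   0.001 ] turn -0.0018 f [-3.21 -0.96] 2.3
t 20.63 jig [-55.8  40. ] z 0.0209 toolyang 1.5694 need [-0.0001  0.001   0.0009] turn -0.0014 f [-7.73 -1.31] 5.66
t 21.63 jig [-55.8 134.8] z 0.021 toolyang 1.569 need [-0.0003 -0.0938  0.0011] turn -0.0018 f [-4.62 -1.15] 3.32
t 21.8 jig [-55.8 134.8] z 0.021 toolyang 1.5695 need [-0.0002 -0.0938  0.0011] turn -0.0013 f [-7.36 -2.41] 5.86
```

The manual's scale: turns go in shares of pi rad. Converting my numbers, 1.18 rad / 3.1416 = 0.3756.

```bash
N='from h import *
need(.005,-.125,.026,0)'
python3 drive.py '{"x":[0.002, 0.02, 0.02, 0.02, 0.02, 0.02, 0.02, 0.02, 0.02, 0.01, -0.01, -0.04], "y":[0, 0, -0.01, -0.03, -0.06, -0.095, -0.13, -0.165, -0.2, -0.23, -0.265, -0.265], "z":[0, 0, -0.03, -0.06, -0.08, -0.08, -0.08, -0.08, -0.08, -0.08, -0.08, -0.08], "rz":[0, 0, 0.0318, 0.07, 0.1082, 0.1464, 0.1846, 0.2228, 0.261, 0.2992, 0.3374, 0.3756], "finger_gap":[0.06, 0.06, 0.06, 0.06, 0.06, 0.06, 0.06, 0.06, 0.06, 0.06, 0.06, 0.06]}' >/dev/null
python3 drive.py '{"x":[0, 0, 0, 0, 0], "y":[0.019, 0.019, 0.019, 0.019, 0.019], "z":[0, 0, 0, 0, 0], "rz":[0.0382, 0.0764, 0.1146, 0.1241, 0.1241], "finger_gap":[0.06, 0.06, 0.06, 0.06, 0.06]}' >/dev/null ; python3 -c "$N"
```

```text
t 23.22 jig [   3.9 -122.6] z 0.1009 toolyang -0.0011 need [-0.0024  0.001   0.0749] turn -0.0011 f [-0.46  0.05] 0.37
```

```bash
N='from h import *
need(.005,-.1124,.026,0)'
python3 drive.py '{"x":[-0.002, -0.002, -0.002, 0.001, 0.004, 0.006, 0.008, 0.008], "y":[0, 0, 0, 0, 0, 0, 0, 0], "z":[0.03, 0.06, 0.075, 0.075, 0.075, 0.075, 0.075, 0.075], "rz":[0, 0, 0, 0, 0, 0, 0, 0], "finger_gap":[0.06, 0.06, 0.06, 0.06, 0.06, 0.06, 0.06, 0.06]}' >/dev/null; python3 -c "$N"
python3 drive.py '{"x":[0.001, 0.0015], "y":[0, 0], "z":[0, 0], "rz":[0, 0], "finger_gap":[0.06, 0.06]}' >/dev/null;python3 -c "$N"
python3 drive.py '{"x":[0.0005, 0.0005], "y":[0, 0], "z":[0, 0], "rz":[0, 0], "finger_gap":[0.06, 0.06]}' >/dev/null;python3 -c "$N"
```

```text
t 23.88 jig [   4.7 -113.8] z 0.0281 toolyang 0.0007 need [0.0014 0.0002 0.0021] turn 0.0007 f [0.13 0.74] -0.77
t 24.05 jig [   4.  -112.6] z 0.0271 toolyang 0.0003 need [0.0002 0.001  0.0011] turn 0.0003 f [ 0.03 -1.16] 0.97
t 24.22 jig [   3.9 -112.6] z 0.0268 toolyang -0.0 need [0.0002 0.0011 0.0008] turn -0.0 f [ 0.17 -1.61] 1.82
```

```bash
N='from h import *
need(.005,-.1124,.026,0)'
for i in 1 2 3; do python3 drive.py '{"x":[0.0007, 0.0007], "y":[0, 0], "z":[0, 0], "rz":[0, 0], "finger_gap":[0.06, 0.06]}' >/dev/null;python3 -c "$N"; done
```

```text
t 24.38 jig [   3.8 -112.5] z 0.0268 toolyang -0.0003 need [0.0001 0.0012 0.0008] turn -0.0003 f [-0.02 -5.24] 3.15
t 24.55 jig [   3.8 -112.5] z 0.0268 toolyang -0.0004 need [0.0001 0.0012 0.0008] turn -0.0004 f [-0.56 -6.75] 2.75
t 24.72 jig [   3.8 -112.5] z 0.0268 toolyang -0.0005 need [0.0001 0.0012 0.0008] turn -0.0005 f [ 0.39 -8.84] 3.08
```

```bash
N='from h import *
need(-.050,-.285,.1,0)'
python3 drive.py '{"x":[0.0007, 0.0007], "y":[0, 0], "z":[0, 0], "rz":[0, 0], "finger_gap":[0.06, 0.06]}' >/dev/null;python3 -c "$N"
python3 drive.py '{"x":[-0.002, -0.015, -0.02, -0.025, -0.05, -0.085, -0.12, -0.15, -0.173, -0.173, -0.173], "y":[0, 0, 0, 0, -0.01, -0.02, -0.035, -0.045, -0.053, -0.053, -0.053], "z":[0, 0, -0.035, -0.07, -0.09, -0.09, -0.09, -0.09, -0.09, -0.09, -0.09], "rz":[0, 0, 0, 0, 0, 0, 0, 0, 0, 0, 0], "finger_gap":[0.06, 0.06, 0.06, 0.04, 0.02, 0, 0, 0, 0, 0, 0]}' 40;python3 -c "$N"
python3 - <<'E'
from meas import *
a=manip.get_image("top");s=manip.get_image("side");show(a,s,w2j)
E
```

```text
t 24.88 jig [   3.8 -112.4] z 0.0268 toolyang -0.0006 need [-0.173  -0.0536 -0.0723] turn -0.0006 f [ 0.07 -9.58] 2.48
time: 25.8
tool_pos: [0.4822, -0.2917, 0.1152]
orientation: [-2.359, -2.071, -0.002]
ft_force: [0.5, 0.5, 0.2]
grip_width: 0.0001
grasp_force: 0.0
t 25.8 jig [ -50.6 -282.9] z 0.1152 toolyang -0.0027 need [-0.0021  0.0006  0.0152] turn -0.0027 f [0.42 0.59] 0.2
top [278.  208.4] [ 15   9 110] [595.2 116.7  40. ] [  9.6 136.5]
top [318.  211.4] [ 15  14 173] [589.2  22.6  40. ] [15.6 42.4]
top [358. 217.] [ 15  15 177] [577.3 -71.6  40. ] [ 15.8 -52.5]
side [376.  242.5] [ 9  6 42] [647.5 -65.   40. ] [ 84.6 -37. ]
side [359.6 255.9] [12  9 84] [576.5 -74.5  40. ] [ 15.4 -55.5]
```

```bash
N='from h import *
need(-.050,-.285,.044,0)'
python3 drive.py '{"x":[0, 0, 0, 0, 0, 0, 0, 0, 0, 0], "y":[0, 0, 0, 0, 0, 0, 0, 0, 0, 0], "z":[0.015, 0.025, 0.032, 0.037, 0.042, 0.047, 0.052, 0.057, 0.062, 0.066], "rz":[0, 0, 0, 0, 0, 0, 0, 0, 0, 0], "finger_gap":[0, 0, 0, 0, 0, 0, 0, 0, 0, 0]}' >/dev/null;python3 -c "$N"
python3 drive.py '{"x":[0, 0, 0], "y":[0, 0, 0], "z":[0.002, 0.004, 0.006], "rz":[0, 0, 0], "finger_gap":[0, 0, 0]}' >/dev/null;python3 -c "$N"
```

```text
t 26.73 jig [ -50.7 -281.6] z 0.0515 toolyang 0.0006 need [-0.0034  0.0007  0.0075] turn 0.0006 f [-7.02  2.86] 11.15
t 26.98 jig [ -50.6 -281.6] z 0.0461 toolyang 0.0006 need [-0.0034  0.0006  0.0021] turn 0.0006 f [-8.25  1.91] 12.85
```

```bash
N='from h import *
need(-.050,-.285,.044,0)'
python3 drive.py '{"x":[0, 0, 0], "y":[0, 0, 0], "z":[0.002, 0.003, 0.003], "rz":[0, 0, 0], "finger_gap":[0, 0, 0]}' >/dev/null;python3 -c "$N"
python3 drive.py '{"x":[0, 0, 0], "y":[0, 0, 0], "z":[0.001, 0.002, 0.002], "rz":[0, 0, 0], "finger_gap":[0, 0, 0]}' >/dev/null;python3 -c "$N"
```

```text
t 27.23 jig [ -50.5 -281.6] z 0.0439 toolyang 0.0007 need [-0.0034  0.0005 -0.0001] turn 0.0007 f [-9.27  3.66] 14.16
t 27.48 jig [ -50.4 -281.6] z 0.0433 toolyang 0.0008 need [-0.0034  0.0004 -0.0007] turn 0.0008 f [-10.97   4.57] 20.52
```

```bash
N='from h import *
need(-.050,-.285,.044,0)'
python3 drive.py '{"x":[0, 0, 0, 0, 0, 0], "y":[0, 0, 0, 0, 0, 0], "z":[0.001, 0.001, 0.001, 0.001, 0.001, 0.001], "rz":[0, 0, 0, 0, 0, 0], "finger_gap":[0, 0, 0, 0, 0, 0]}' >/dev/null;python3 -c "$N"
python3 drive.py '{"x":[0, 0, 0, 0, 0, 0, 0, 0, 0, 0, 0, 0], "y":[0, 0, 0, 0, 0, 0, 0, 0, 0, 0, 0, 0], "z":[-0.002, -0.007, -0.012, -0.017, -0.022, -0.027, -0.032, -0.037, -0.042, -0.06, -0.09, -0.11], "rz":[0, 0, 0, 0, 0, 0, 0, 0, 0, 0, 0, 0], "finger_gap":[0, 0, 0, 0, 0, 0, 0, 0, 0, 0, 0, 0]}' >/dev/null;python3 -c "$N"
python3 drive.py '{"x":[0, 0, 0, 0, 0], "y":[-0.03, -0.065, -0.1, -0.14, -0.14], "z":[-0.02, -0.04, -0.04, -0.04, -0.04], "rz":[0, 0, 0, 0, 0], "finger_gap":[0, 0, 0, 0, 0]}'
python3 - <<'E'
from meas import *
a=manip.get_image("top");s=manip.get_image("side");show(a,s,w2j)
cv2.imwrite("pics/fin.png",np.vstack([cv2.resize(a[155:280,220:490],(648,300),interpolation=cv2.INTER_CUBIC),cv2.resize(s[180:330,250:574],(648,300),interpolation=cv2.INTER_CUBIC)]))
E
```

```text
t 27.98 jig [ -50.3 -281.7] z 0.0431 toolyang 0.0008 need [-0.0033  0.0003 -0.0009] turn 0.0008 f [-12.36   5.76] 23.6
t 28.98 jig [ -49.5 -282.3] z 0.1495 toolyang 0.0003 need [-0.0027 -0.0006  0.1055] turn 0.0003 f [0.99 0.17] 0.37
time: 29.4
tool_pos: [0.3389, -0.2716, 0.1871]
orientation: [-2.358, -2.069, 0.004]
ft_force: [0.7, -0.0, -1.1]
grip_width: -0.0002
grasp_force: 0.0
top [278.  208.3] [ 15   9 110] [595.2 116.6  40. ] [  9.7 136.5]
top [318.  211.3] [ 15  14 175] [589.4  22.6  40. ] [15.8 42.5]
top [358. 217.] [ 15  15 177] [577.3 -71.6  40. ] [ 15.8 -52.5]
side [382.6 219.9] [ 16  14 133] [725.1  -8.9  40. ] [154.4  28.5]
side [374.4 240.7] [11 11 74] [648.7 -56.7  40. ] [ 84.7 -28.7]
```

View pics/fin.png

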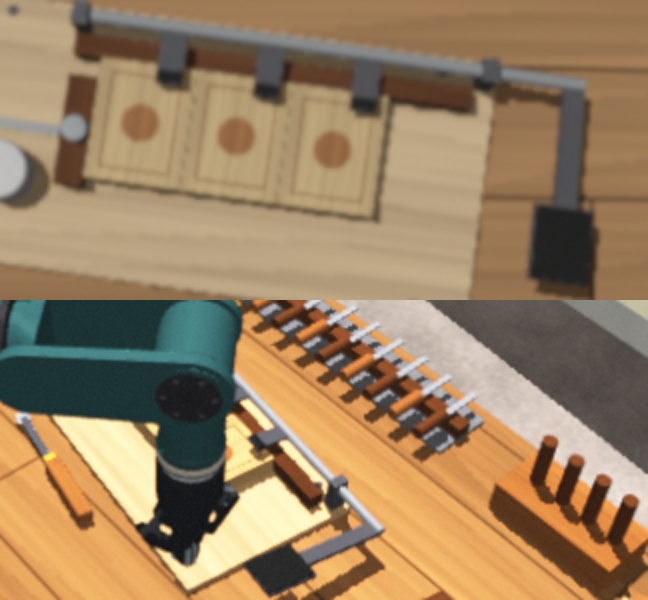

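The picture shows the row square on the fence with a touching the stop. The marks are at (278,208), (318,211) and (358,217), the pedal is up again and the tool is clear. One last check: whether the stop has moved since the start.

```bash
python3 - <<'E'
from meas import *
a0=cv2.imread("pics/top0.png");a1=manip.get_image("top")
for a in(a0,a1):
    h=cv2.cvtColor(a,cv2.COLOR_BGR2HSV)[185:236,238:264]; m=cv2.inRange(h,(0,90,20),(14,255,110)); M=cv2.moments(m,True); print(M["m10"]/M["m00"],M["m01"]/M["m00"],M["m00"])
d=cv2.absdiff(a0,a1)[195:226,242:258].max(2); print(d.max(),d[:, :10].max())
E
```

```text
13.913832199546485 24.85260770975057 441.0
12.93732970027248 25.087193460490465 367.0
108 5
```

The stop's back edge and knob haven't changed (difference of 5 or less), so it hasn't moved. Handing in.

```bash
python3 -c "
from plant import manip
print(manip.finish_job())"
```

```text
the job is handed in; nothing more can be done
None
```

I handed the job in at about 29.5 s (limit 67 s): the three blanks are in a tight, square row on the fence and against the unmoved stop, the treadle was pressed to its stop and came up again, and the row was still tight afterwards; I didn't check the bench items one by one, but no move went near enough to touch them.

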